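# Nudge the mug to the middle of its warmer and switch it on

### The job

The green mug stands wobbly and off-centre on the small plate of its warmer, its foot hanging over the edge. With light pushes of the fingertips low on its side, without gripping, lifting or toppling it, push it until it stands in the middle of the plate with its whole foot on the plate; then press the orange button on the white controller fully down to turn the warmer on, let it go, and move clear. Leave everything else where it is.

Things in the scene. Friction and masses are not known exactly. Their poses are not given: they have to be found in the camera images.
- mug: loose green ceramic mug, about 300 g, standing on the warmer plate. Origin: centre of its foot's underside; z up its axis. Foot: flat disc 48 mm across; the outside flares out above it and is widest, 80 mm, from 13 to 22 mm up, then narrows to 66 mm at the rim, 62 mm up. Pushed there at its widest it slides flat, at 1 to 3 N; pushed above 30 mm it may rock or topple. Push with less than 12 N
- mug_handle (a point): middle of the outermost part of the mug's handle, which sticks out along the mug's own +y: 62 mm from the mug's axis, 36 mm above its origin. The handle is 9 mm thick, reaches 67 mm from the axis and spans 17 to 55 mm above the mug's origin. At the start it is never on the side that hangs over the plate
- plate_center (a point): centre of the top face of the warmer plate: a level bare metal disc 60 mm across, 40 mm above the table, fixed. Under it are a narrow neck and a white round base, 104 mm across and 12 mm high, concentric with the plate and fixed to the table; seen from above it shows as a ring round the mug. The mug starts 11 to 19 mm off-centre, in any direction
- controller: white plastic controller box, 80 x 80 mm, 26 mm high, fixed to the table; origin: centre of its underside. Its button stands in a round grey housing 42 mm across and 12 mm high on the top
- button (a joint): travel in m of the orange round push button (26 mm across) on the controller: 0 released, 0.006 fully down; a spring pushes it back up; moves straight down; takes about 1.2 N to start and 4 N fully down
- button_top (a point): centre of the top face of the orange button, about 48 mm above the table when released; moves down with the button
- key_tin: chrome-plated key tin with a brass spring clip, loose, 63 x 93 x 27 mm (x, y, z; clip to 30 mm); origin: centre of its underside. Leave alone
- organiser: clear acrylic stacking organiser of two trays, fixed, about 136 x 198 mm, 111 mm high; origin: on the table under the centre of the lower tray; the upper tray is set back 30 mm along its +x. Leave alone
- cartridge_blue: blue loose cartridge 60 x 30 x 36 mm in the upper tray; origin: centre of its underside. Leave alone
- cartridge_yellow: yellow loose cartridge, same size, in the upper tray. Leave alone
- cartridge_grey: grey loose cartridge, same size, in the lower tray. Leave alone
- memo_block: loose white paper block 76 x 76 x 35 mm; origin: centre of its underside. Leave alone
- clip_jar: loose amber jar 56 mm across, 75 mm high; origin: centre of its underside. Leave alone
Things that resemble listed ones, but are neither listed nor needed, are in the scene too. Leave any blue look-alike of the part that bears plate_center alone.

How it is judged:
By the outcome, as a careful person would: the job done as asked, in the order asked, and still so for the second after the job is handed in, with the robot touching nothing.
It also fails if it takes over 54 s, if anything falls off the work surface, if the arm or the gripper's body presses on something with over 40 N, if the wrist force passes 120 N, or if a joint passes its speed limit or range.

### The arm

A 6-joint arm with a two-finger parallel gripper is mounted at the origin on the work surface. World frame = base frame: x ahead of the robot, y to its left, z up, the work surface at z = 0. Lengths are in m, angles in degrees, forces in N, time in s.
With the tool pointing down it reaches from about 0.325 to 0.775 m from the base axis. Payload 5.5 kg.
Tool frame: the origin (TCP) lies on the centre line of the jaws, within the pads' length; the fingertips stand 19 mm ahead of it and the grasp point (between the pads) is the TCP; z points along the fingers, y is the direction in which the jaws open and shut (so a half turn about z gives the same grasp; the last joint's range is limited). The gripper opens to 85 mm and grips with 20 to 120 N. Pads are 22 mm wide; open, the fingers measure 114 mm over their backs; the gripper's body (76 mm by 85 mm) begins 54 mm behind the grasp point. The pads swing forward as they close: fully open they stand 13 mm farther back than shut.
Start: joints at [-74.238, 5.22, 70.514, -0, 104.267, -3.249], TCP at [0.195, -0.567, 0.25] pointing down, gripper open.
Joint ranges: [-164.24, 164.24], [-49.07, 125.15], [9.68, 141.18], [-86.29, 266.29], [3.28, 154.24], [-151.56, 151.56]. Speed limits (degrees/s): [147.25, 147.25, 172.46, 180, 180, 180].

### API

Orientations are given as [roll, pitch, yaw] about the fixed x, y, z axes, in that order (R = Rz(yaw) Ry(pitch) Rx(roll)).
In Python, from workcell import arm gives the robot as it stands.
- The arm moves only by the tool send_rows, never from a script. Its argument "series" is one flat list of numbers, 5 for each row, row after row: the shift along the tool's x, y, z in mm, then the turn about the tool's z in degrees, then the finger opening in mm, from 0 to 85.4. In form: [dx, dy, dz, spin, fingers, dx, dy, dz, spin, fingers, ...]. A call has 1 to 20 rows; each row is the pose to reach, as a shift and turn from the pose measured when the call began, along the tool's axes at that moment; what a row does not reach only later rows make up. A row lasts 1/12 s, in which the tool goes at most 41.7 mm and 7.16 degrees, less where a joint would pass 70% of its speed; a pose out of reach is approached as far as the arm can. A call with a gripper value outside its range is refused whole. The fingers move at their own pace and stop on an object; "squeeze" is the grip in N (left out, the last holds). Time passes only in rows, so rows that repeat a pose let the fingers close. It gives the time, the measured TCP pose, the force and the opening at its end, in the units of the state.
- arm.sense(): the state, without advancing time (a new reading comes with each control period).
- arm.snapshot(name): name is "scene" or "top" or "wrist"; returns (picture, depth): 420x560x3 uint8, red, green, blue; 420x560 float32, m along the optical axis (not along the pixel's ray), 0 where there is no reading.
- arm.camera_info(name): a dict with "fx", "fy", "cx", "cy" (pixels), "T" (4x4, takes a point from camera to world coordinates). Camera axes: x right, y up, looking along -z (the intrinsics and any distortion apply to the point x, -y, -z); pixel columns grow to the right and rows downward; lengths in m; the calibration is good to about 2 mm. The wrist camera is an equidistant fisheye: a pixel r from the principal point sees the ray r / f radians off the axis. A picture is of the moment at which its call begins: read the wrist's pose just before it. camera_info takes no time and is no camera call; for the wrist camera it gives the pose at the moment of the call.
- arm.job_done(): hands the job in, once; it reports no verdict.
Trained networks look in the newest picture that a camera, given by its name, has taken for a name from the list of things; names that differ only in an ending like _2 or _b are one class to them, and where a whole thing is asked for, a point or a joint stands for the part that bears it (a point fixed in the world has none). Each returns a list of dicts, best first, with "score" (0 to 1); they miss things now and then, are a little off and sometimes report something else, mostly with a low value. They report only what shows in the picture. A call takes as long as a camera call. They do not tell look-alikes from the thing itself.
- arm.look_for(camera, label): "extent" ([left, top, right, bottom] as shares, 0 to 1, of the picture: columns of its width, rows of its height, round what is visible of it).
- arm.regions_of(camera, label): "region" (420x560 bool, what is visible of it) and "extent" ([left, top, right, bottom] as shares, 0 to 1, of the picture: columns of its width, rows of its height, round what is visible of it).
The state is a dict: "time_s": time; "qpos": joint angles; "qvel": joint speeds; "effort": joint torques, N m; "position": TCP position; "ee_rot": TCP orientation; "wrist_force": force on the tool from outside, world axes, zero at the start; "ft_torque": the same for the moment, N m; "gripper_width": opening from 0.0 (shut) to 1.0 (fully open).
Only numpy, scipy, OpenCV 4.12 (cv2) and the standard library are available. Lean on these libraries where they do the work, as an engineer would, in place of code of your own. Each camera call takes 0.05 s, during which the arm holds its last target.

## Working session

There is one attempt and no reset: what is moved stays moved. The work goes in short steps, Python scripts to look and compute and a tool call to move; the robot and the scene stay as the last step left them, time stands still between calls to the robot, and variables do not carry over. Pictures are saved under pics/ and viewed, and the job is handed in when it is done.

Besides the shell and the picture viewer there is one more tool, called after "Call:" as name(argument=value, ...) on one line, values as JSON. send_rows: Moves the arm, as the interface text tells. Its arguments: {"type":"object","properties":{"series":{"type":"array","items":{"type":"number"}},"squeeze":{"type":"number"}},"required":["series"]}

```bash
mkdir -p pics; ls; python3 - <<'E'
from workcell import arm
import cv2
print(arm.sense())
for n in ["scene","top"]:
    p,d=arm.snapshot(n); cv2.imwrite(f"pics/{n}0.png",p[:,:,::-1]); i=arm.camera_info(n); print(n,i)
    for l in ["mug","mug_handle","controller","button","plate_center"]:
        try: print(l,[(round(r["score"],2),[round(float(a*b),0) for a,b in zip(r["extent"],[560,420]*2)]) for r in arm.look_for(n,l)][:4])
        except Exception as e: print(l,e)
E
```

```text
pics
{'time_s': 0.0, 'qpos': array([-7.42366737e+01,  5.26341480e+00,  7.05823125e+01, -8.94778089e-04,
        1.04266598e+02, -3.24814708e+00]), 'qvel': array([ 0.04715397, -0.02426482, -0.06681719,  0.04922199,  0.04761879,
       -0.03315795]), 'effort': array([-3.07136725e-04, -4.58730125e+01, -4.18024743e+01,  5.00243038e-05,
        1.14995154e-02,  3.91105516e-05]), 'position': array([ 0.19538635, -0.56703491,  0.24914336]), 'ee_rot': array([-1.79887806e+02, -5.49819932e-03,  1.90112484e+01]), 'wrist_force': array([ 0.82882823,  0.20475494, -0.18196501]), 'ft_torque': array([ 0.00145955, -0.0820852 , -0.02920617]), 'gripper_width': 0.9989565194737771}
scene {'fx': 408.54595455987607, 'fy': 408.54595455987607, 'cx': 276.4300127910056, 'cy': 207.4232904875002, 'T': array([[-0.21789809, -0.7350433 ,  0.64205277,  1.27538695],
       [ 0.97595924, -0.16740683,  0.13956544,  0.18880603],
       [ 0.00489738,  0.65702838,  0.75384993,  0.9539463 ],
       [ 0.        ,  0.        ,  0.        ,  1.        ]])}
mug [(0.71, [309.0, 195.0, 335.0, 222.0])]
mug_handle [(0.56, [306.0, 19
[... 256 characters left out ...]
0, 193.0, 400.0, 226.0])]
top {'fx': 434.81606863709317, 'fy': 434.81606863709317, 'cx': 277.49345831182876, 'cy': 209.4474657179258, 'T': array([[-0.01890859,  0.99595747, -0.0878134 ,  0.42805743],
       [-0.99979078, -0.01952022, -0.00611163,  0.04200127],
       [-0.00780106,  0.08767946,  0.99611819,  1.10792193],
       [ 0.        ,  0.        ,  0.        ,  1.        ]])}
mug [(0.86, [220.0, 193.0, 253.0, 239.0])]
mug_handle [(0.8, [221.0, 196.0, 256.0, 239.0])]
controller [(0.97, [338.0, 176.0, 376.0, 220.0])]
button [(0.52, [354.0, 191.0, 362.0, 203.0])]
plate_center [(0.96, [220.0, 259.0, 262.0, 306.0]), (0.95, [147.0, 238.0, 191.0, 278.0]), (0.77, [211.0, 200.0, 251.0, 241.0])]
```

```bash
python3 - <<'E'
import cv2
a=cv2.imread("pics/top0.png"); cv2.imwrite("pics/top0c.png",cv2.resize(a[160:320,130:390],None,fx=3,fy=3,interpolation=2))
E
```

```text
(no output)
```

View pics/top0.png

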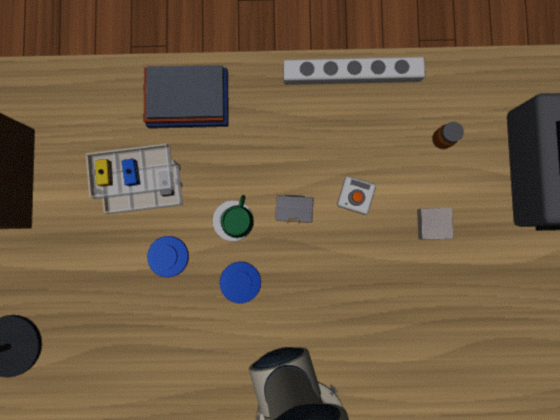

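View pics/scene0.png

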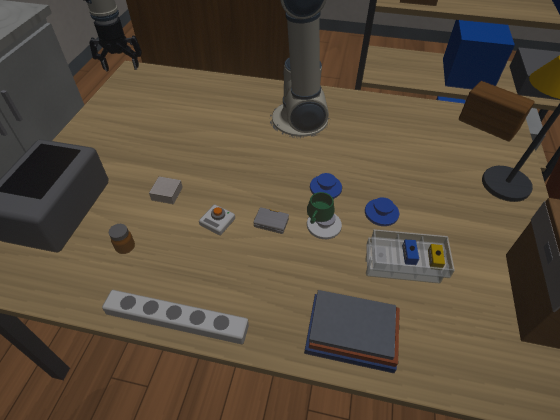

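```bash
sleep 1
```

```text
(no output)
```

View pics/top0c.png

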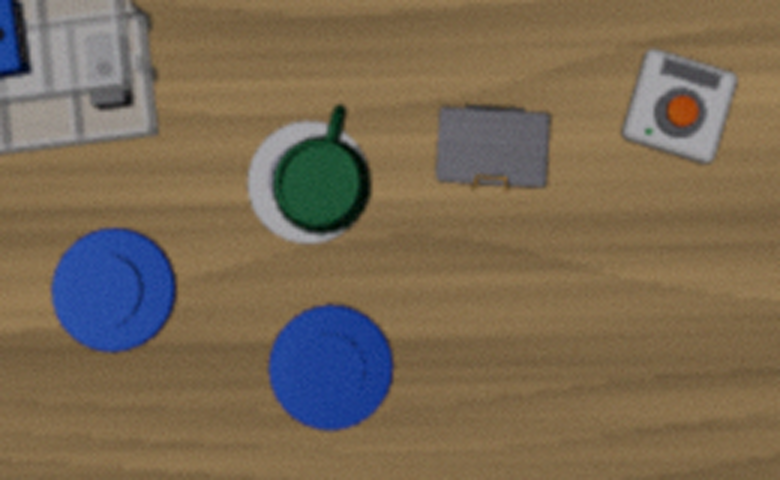

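```bash
cat > h.py <<'E'
from workcell import arm
import numpy as np, cv2
def pix2world(cam,u,v,z,info=None):
    i=info or arm.camera_info(cam); T=i["T"]
    x=(np.asarray(u,float)-i["cx"])/i["fx"]; y=(np.asarray(v,float)-i["cy"])/i["fy"]
    if cam=="wrist":
        r=np.hypot(x,y); s=np.where(r>1e-9,np.sin(r)/np.maximum(r,1e-9),1)
        d=np.stack([x*s,-y*s,-np.cos(r)],-1)
    else: d=np.stack([x,-y,-np.ones_like(x)],-1)
    w=d@T[:3,:3].T; o=T[:3,3]
    return o+w*((z-o[2])/w[...,2])[...,None]
def world2pix(cam,P,info=None):
    i=info or arm.camera_info(cam); T=i["T"]
    c=(np.asarray(P,float)-T[:3,3])@T[:3,:3]; X,Y,Z=c[...,0],-c[...,1],-c[...,2]
    if cam=="wrist":
        r=np.hypot(X,Y); th=np.arctan2(r,Z); k=np.where(r>1e-9,th/np.maximum(r,1e-9),0); a,b=X*k,Y*k
    else: a,b=X/Z,Y/Z
    return np.stack([a*i["fx"]+i["cx"],b*i["fy"]+i["cy"]],-1)
def circ(c,r,z,n=72):
    t=np.linspace(0,2*np.pi,n,endpoint=False); return np.stack([c[0]+r*np.cos(t),c[1]+r*np.sin(t),np.full(n,z)],-1)
def hull_mask(cam,c,info,rings,shape=(420,560)):
    m=np.zeros(shape,np.uint8)
    pts=np.concatenate([world2pix(cam,circ(c,r,z),info) for r,z in rings]).astype(np.float32)
    h=cv2.convexHull(pts); cv2.fillConvexPoly(m,np.round(h*16).astype(np.int32),1,shift=4); return m>0
MUG=[(.024,.04),(.04,.053),(.04,.062),(.033,.102)]
E
python3 - <<'E'
from h import *
p,d=arm.snapshot("top"); i=arm.camera_info("top")
f=lambda u,v,z: pix2world("top",u,v,z,i).round(4)
print("base",f(232.7,220.7,.012),"mug",f(130+322/3,160+184/3,.09),"handle",f(130+340/3,160+112/3,.08))
print("button",f(130+684/3,160+110/3,.048),"tin",f(130+493/3,160+147/3,.027))
print(arm.camera_info("wrist"))
E
```

```text
base [0.4984 0.1624 0.012 ] mug [0.4916 0.143  0.09  ] handle [0.5492 0.1291 0.08  ]
button [ 0.5491 -0.1493  0.048 ] tin [0.5236 0.0066 0.027 ]
{'fx': 325.19226210127806, 'fy': 325.19226210127806, 'cx': 278.0392164331277, 'cy': 210.13131258731974, 'T': array([[ 3.24589223e-01,  8.94693723e-01,  3.06863128e-01,
         2.73530669e-01],
       [-9.45855072e-01,  3.06983537e-01,  1.05448052e-01,
        -5.40006408e-01],
       [ 1.41782059e-04, -3.24475347e-01,  9.45894143e-01,
         3.73532536e-01],
       [ 0.00000000e+00,  0.00000000e+00,  0.00000000e+00,
         1.00000000e+00]])}
```

Call:
send_rows(series=[24,-26,0,-3,30,71,-78,0,-8,30,118,-131,0,-13,30,165,-183,0,-19,30,212,-235,0,-24,30,259,-287,0,-29,30,306,-339,0,-34,30,353,-391,0,-39,30,400,-443,0,-44,30,435,-485,0,-48,30,460,-512,0,-50,30,471,-522,0,-51,30,471,-522,0,-51,30,471,-522,0,-51,30,471,-522,0,-51,30,471,-522,0,-51,30,471,-522,0,-51,30,471,-522,0,-51,30,471,-522,0,-51,30,471,-522,0,-51,30])

```text
time_s: 2.32
position: [0.4706, 0.0796, 0.2502]
ee_rot: [-180.0, 0.0, 70.1]
wrist_force: [-0.3, -0.1, -0.3]
gripper_width: 0.351
```

```bash
python3 - <<'E'
from h import *
s=arm.sense(); i=arm.camera_info("wrist"); p,d=arm.snapshot("wrist"); print(s["time_s"],s["position"],s["ee_rot"],s["gripper_width"],s["wrist_force"])
np.savez("w1.npz",p=p,d=d,**i)
cv2.imwrite("pics/w1.png",p[:,:,::-1])
for l in ["mug","mug_handle","plate_center"]:
    for r in arm.regions_of("wrist",l): print(l,r["score"],np.array(r["extent"])*[560,420,560,420],r["region"].sum())
E
```

```text
2.3167 [0.47056346 0.07957005 0.25020524] [-1.79986805e+02  4.40436352e-02  7.00573763e+01] 0.35051784487983917 [-0.30062223 -0.06450566 -0.31492243]
mug 0.79 [233.8    73.92  347.984 155.4  ] 5693
mug 0.32 [361.48  377.496 389.424 404.082] 386
mug_handle 0.8 [236.488  72.996 346.192 150.696] 5800
plate_center 0.76 [224.672  55.398 324.184 111.3  ] 2111
plate_center 0.7 [469.112 350.112 503.384 384.3  ] 478
plate_center 0.65 [117.824   1.008 202.608  39.018] 2726
plate_center 0.61 [123.704 117.18  203.28  203.112] 5572
```

View pics/w1.png

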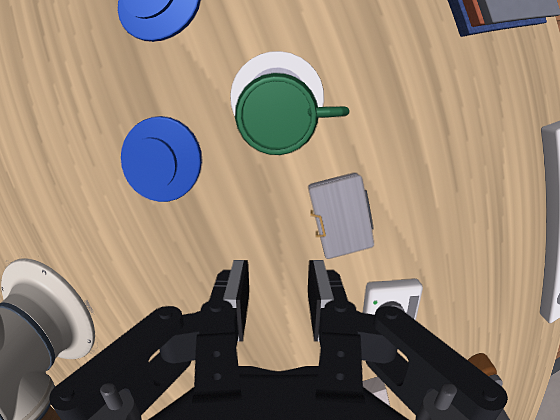

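```bash
cat > fit.py <<'E'
from h import *
from scipy.optimize import minimize, least_squares
def masks(p,box):
    r,g,b=[p[...,k].astype(int) for k in range(3)]
    B=np.zeros(p.shape[:2],bool); B[box[1]:box[3],box[0]:box[2]]=1
    green=(g>r+20)&(g>b+5)&B; white=(abs(r-b)<22)&(abs(r-g)<22)&(g>90)&B
    return green,white
def fit_mug(cam,green,info,c0):
    g=cv2.morphologyEx(green.astype(np.uint8),cv2.MORPH_OPEN,cv2.getStructuringElement(2,(21,21) if cam=="wrist" else (9,9)))>0
    f=lambda c: (hull_mask(cam,c,info,MUG)^g).sum()
    r=minimize(f,c0,method="Nelder-Mead",options=dict(initial_simplex=np.array([c0,c0+[.01,0],c0+[0,.01]]),xatol=2e-4,fatol=1))
    return r.x,r.fun,g
def fit_base(cam,white,green,info,c0,z=.012,R=.052):
    n,l,st,ce=cv2.connectedComponentsWithStats(white.astype(np.uint8)); k=1+np.argmax(st[1:,4]); w=(l==k).astype(np.uint8)
    e=w.astype(bool)&~(cv2.erode(w,np.ones((3,3)))>0)&~(cv2.dilate(green.astype(np.uint8),np.ones((9,9)))>0)
    v,u=np.nonzero(e); P=pix2world(cam,u,v,z,info)[:,:2]
    s=least_squares(lambda c:np.hypot(*(P-c).T)-R,c0,loss="soft_l1",f_scale=.001)
    s=least_squares(lambda c:np.hypot(*(P-c).T)-R,s.x,loss="cauchy",f_scale=.0007)
    res=np.hypot(*(P-s.x).T)-R
    return s.x,np.median(abs(res)),(abs(res)<.0015).sum(),len(P)
def overlay(cam,p,info,c,b,name,sc=2,box=None):
    q=p[:,:,::-1].copy()
    for (cc,R,z,col) in [(c,.033,.102,(0,0,255)),(c,.04,.058,(0,255,255)),(b,.052,.012,(255,0,255)),(b,.03,.04,(255,0,0))]:
        cv2.polylines(q,[np.round(world2pix(cam,circ(cc,R,z),info)*16).astype(np.int32)],True,col,1,cv2.LINE_AA,4)
    x0,y0,x1,y1=box or (0,0,560,420)
    cv2.imwrite(name,cv2.resize(q[y0:y1,x0:x1],None,fx=sc,fy=sc))
E
python3 - <<'E'
from fit import *
Z=np.load("w1.npz"); info={k:Z[k] for k in ["fx","fy","cx","cy","T"]}; p=Z["p"]
g,w=masks(p,(215,40,360,165)); c,f,gm=fit_mug("wrist",g,info,np.array([.492,.143])); b=fit_base("wrist",w,g,info,np.array([.498,.162]))
print(c,f,gm.sum(),b)
gg=g&~cv2.dilate(gm.astype(np.uint8),np.ones((7,7))).astype(bool); v,u=np.nonzero(gg); k=u>335; print("handle",pix2world("wrist",u[k],v[k],.076,info).mean(0),k.sum())
overlay("wrist",p,info,c,b[0],"pics/w1o.png",4,(200,30,370,180))
p,d=arm.snapshot("top"); info=arm.camera_info("top"); cv2.imwrite("pics/top1.png",p[:,:,::-1])
g,w=masks(p,(205,190,262,250)); c,f,gm=fit_mug("top",g,info,np.array([.492,.143])); b=fit_base("top",w,g,info,np.array([.498,.162])); print("top",c,f,gm.sum(),b)
E
```

```text
[0.49178226 0.14865559] 390.0 5207 (array([0.49831086, 0.16327117]), np.float64(0.0005800372802127786), np.int64(188), 202)
handle [0.55027687 0.13236612 0.076     ] 107
top [0.5091875 0.1376875] 913.0 0 (array([0.48350374, 0.15338853]), np.float64(0.01404238940242103), np.int64(32), 336)
```

View pics/w1o.png

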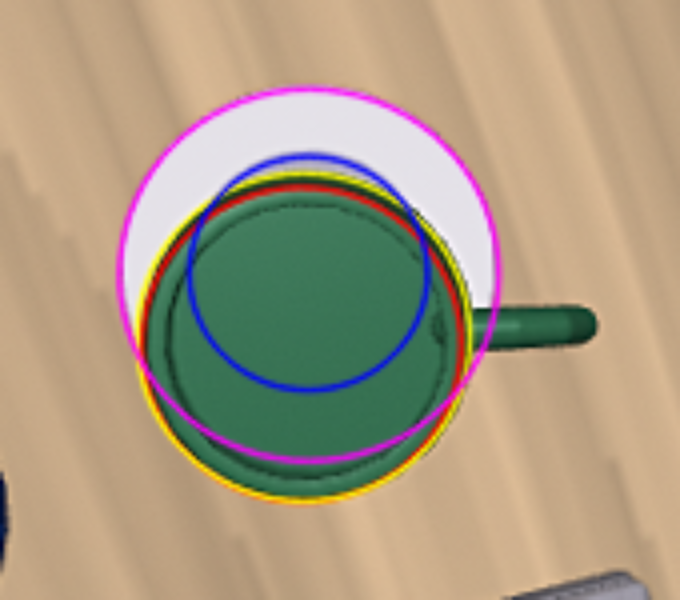

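```bash
python3 - <<'E'
from fit import *
Z=np.load("w1.npz"); info={k:Z[k] for k in ["fx","fy","cx","cy","T"]}; d=Z["d"]
t=np.array([.4706,.0796]); X=np.array([.341,.940]);Y=np.array([.940,-.341])
for u,v in [(238,263),(238,268),(236,275),(319,264),(319,270),(322,275),(228,280),(335,280)]:
    dd=d[v,u]; x=(u-info["cx"])/info["fx"]; y=(v-info["cy"])/info["fy"]; r=np.hypot(x,y); s=np.tan(r)/r
    P=info["T"][:3,:3]@np.array([x*s*dd,-y*s*dd,-dd])+info["T"][:3,3]; q=P[:2]-t; print((u,v),round(float(dd),3),"tool",(q@X*1e3).round(1),(q@Y*1e3).round(1),"z",P[2].round(4))
E
```

```text
(238, 263) 0.152 tool 10.1 -20.0 z 0.2375
(238, 268) 0.147 tool 10.6 -19.3 z 0.2433
(236, 275) 0.141 tool 10.6 -19.5 z 0.2497
(319, 264) 0.149 tool 11.3 18.1 z 0.2409
(319, 270) 0.144 tool 10.9 17.5 z 0.2458
(322, 275) 0.14 tool 10.9 18.3 z 0.2504
(228, 280) 0.135 tool 11.2 -22.3 z 0.2551
(335, 280) 0.143 tool 6.9 24.8 z 0.2482
```

Call:
send_rows(series=[-2,-3,20,0,30,-2,-3,50,0,30,-2,-3,80,0,30,-2,-3,105,0,30,-2,-3,120,0,30,-2,-3,130,0,30,-2,-3,130,0,30,-2,-3,130,0,30])

```text
time_s: 3.23
position: [0.4673, 0.0771, 0.1212]
ee_rot: [179.9, -0.0, 69.8]
wrist_force: [-0.5, -0.1, -0.0]
gripper_width: 0.353
```

Call:
send_rows(series=[0,0,25,0,30,0,0,50,0,30,0,0,61,0,30,0,0,61,0,30,8,0,61,0,30,16,0,61,0,30,20,0,61,0,30,23,0,61,0,30,25,0,61,0,30,27,0,61,0,30,29,0,61,0,30,31,0,61,0,30,33,0,61,0,30,35,0,61,0,30,37,0,61,0,30,38,0,61,0,30,38,0,61,0,30])

```text
time_s: 4.65
position: [0.4806, 0.1129, 0.0603]
ee_rot: [179.9, -0.0, 69.8]
wrist_force: [-0.3, -2.0, 1.4]
gripper_width: 0.353
```

```bash
cat > look.py <<'E'
import sys
from fit import *
n=sys.argv[1]
s=arm.sense(); info=arm.camera_info("wrist"); p,d=arm.snapshot("wrist"); print(s["time_s"],s["position"],s["ee_rot"],s["gripper_width"],s["wrist_force"])
np.savez(n+".npz",p=p,d=d,**info); cv2.imwrite(f"pics/{n}.png",p[:,:,::-1])
E
python3 look.py w2
```

```text
4.65 [0.48061125 0.11290287 0.06029636] [ 1.79921916e+02 -2.26973504e-02  6.98351437e+01] 0.3526120228660944 [-0.32397339 -1.98153842  1.43524723]
```

View pics/w2.png

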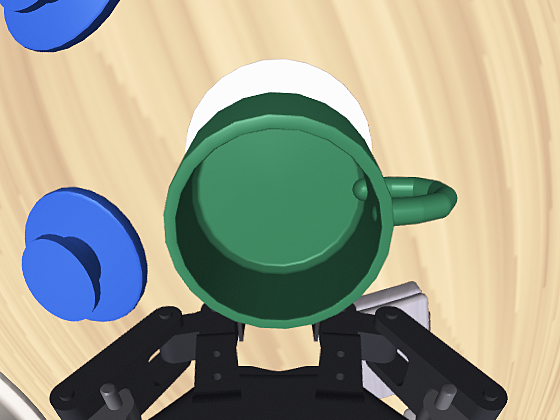

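```bash
cat > fw.py <<'E'
import sys
from fit import *
n=sys.argv[1]; box=tuple(map(int,sys.argv[2].split(",")))
Z=np.load(n+".npz"); info={k:Z[k] for k in ["fx","fy","cx","cy","T"]}; p=Z["p"]
g,w=masks(p,box); w[:, :]&=True
c,f,gm=fit_mug("wrist",cv2.morphologyEx(g.astype(np.uint8),cv2.MORPH_CLOSE,np.ones((7,7))),info,np.array([.496,.158])); b=fit_base("wrist",w,g,info,np.array([.498,.163]))
print("mug",c,f,gm.sum(),"base",b,"off mm",(c-b[0])*1e3)
overlay("wrist",p,info,c,b[0],f"pics/{n}o.png",2,(100,30,480,330))
E
python3 fw.py w2 155,40,480,335
```

```text
mug [0.49698685 0.15783975] 3696.0 44672 base (array([0.49855816, 0.16383545]), np.float64(0.00037299592809356824), np.int64(347), 347) off mm [-1.57130541 -5.99570016]
```

View pics/w2o.png

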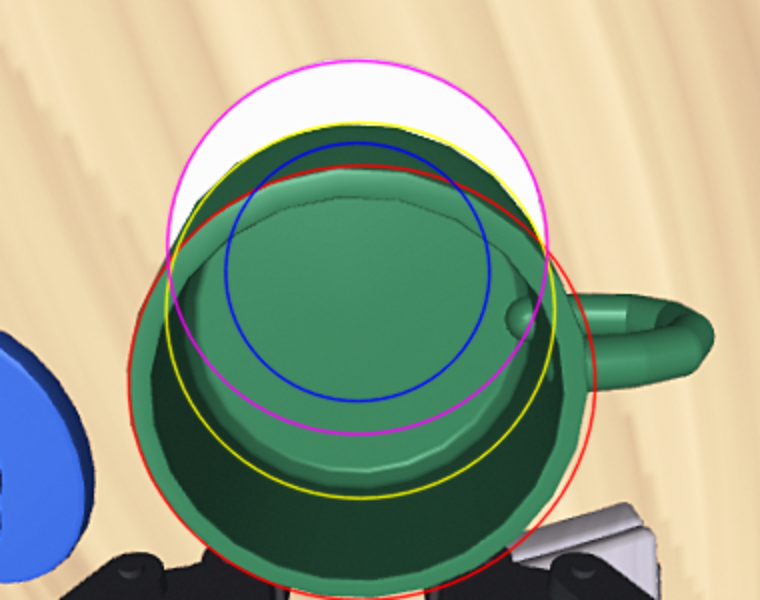

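Call:
send_rows(series=[1.5,0,0,0,30,3,0,0,0,30,4.5,0,0,0,30,5.5,0,0,0,30,6.5,0,0,0,30,6.5,0,0,0,30,4,0,0,0,30,-5,0,0,0,30,-15,0,0,0,30,-20,0,0,0,30,-20,0,-30,0,30,-20,0,-65,0,30,-20,0,-100,0,30,-20,0,-130,0,30,-20,0,-150,0,30,-20,0,-150,0,30,-20,0,-150,0,30])

```text
time_s: 6.12
position: [0.4739, 0.0937, 0.2117]
ee_rot: [179.8, -0.1, 69.8]
wrist_force: [0.5, -0.6, -0.6]
gripper_width: 0.351
```

```bash
python3 look.py w3; python3 fw.py w3 190,10,400,200
```

```text
6.1167 [0.47393693 0.0937148  0.21170108] [ 1.79764364e+02 -1.25408887e-01  6.98029346e+01] 0.3510506346673103 [ 0.4738007  -0.58390876 -0.56182516]
mug [0.49863191 0.16412263] 391.0 6859 base (array([0.4979756, 0.1638985]), np.float64(0.0003693293616905159), np.int64(152), 152) off mm [0.65631278 0.22412351]
```

View pics/w3o.png

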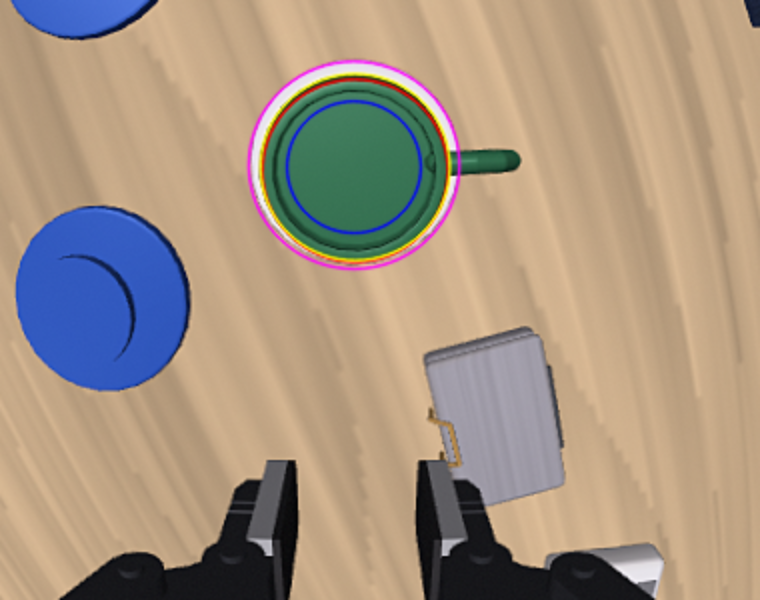

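Call:
send_rows(series=[-12,8,0,0,0,-38,24,0,0,0,-68,43,0,0,0,-98,62,0,0,0,-128,81,0,0,0,-158,100,0,0,0,-188,119,0,0,0,-215,136,0,0,0,-235,149,0,0,0,-245,155,0,0,0,-245,155,0,0,0,-245,155,0,0,0,-245,155,0,0,0])

```text
time_s: 7.25
position: [0.534, -0.1885, 0.2093]
ee_rot: [-180.0, -0.1, 69.9]
wrist_force: [0.2, -0.1, 1.2]
gripper_width: -0.001
```

```bash
python3 look.py w4; python3 - <<'E'
from fit import *
Z=np.load("w4.npz"); info={k:Z[k] for k in ["fx","fy","cx","cy","T"]}; p=Z["p"]
for l in ["button","controller"]:
    for r in arm.regions_of("wrist",l): print(l,r["score"],np.array(r["extent"])*[560,420,560,420])
r,g,b=[p[...,k].astype(int) for k in range(3)]
m=((r>170)&(g<130)&(b<80)&(r>g+70)).astype(np.uint8)
n,L,st,ce=cv2.connectedComponentsWithStats(m)
for k in range(1,n):
    if st[k,4]>60: print(st[k],ce[k],pix2world("wrist",*ce[k],.048,info))
E
```

```text
7.25 [ 0.53395309 -0.188501    0.20926297] [-1.79999432e+02 -8.23148511e-02  6.98580603e+01] -0.0008193604999982149 [ 0.2149133 -0.1019658  1.1760627]
button 0.68 [262.528 131.292 294.392 160.314]
controller 0.82 [242.816  98.91  325.584 185.22 ]
[265 133  28  27 537] [278.60335196 146.23463687] [ 0.54904425 -0.14586063  0.048     ]
```

View pics/w4.png

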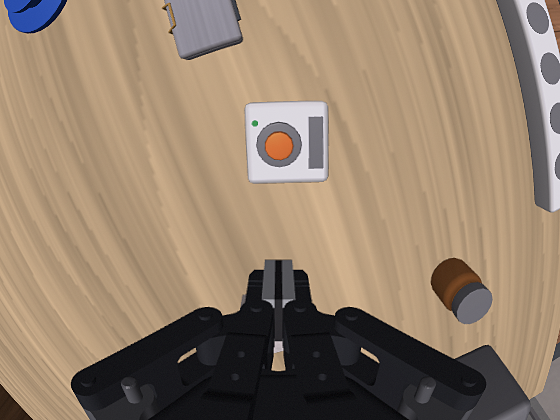

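Call:
send_rows(series=[15,0,10,0,0,30,0,35,0,0,42,0,65,0,0,45,-0.5,90,0,0,45,-0.5,107,0,0,45,-0.5,115,0,0,45,-0.5,115,0,0,45,-0.5,115,0,0])

```text
time_s: 8.07
position: [0.5497, -0.1457, 0.096]
ee_rot: [179.9, -0.1, 69.9]
wrist_force: [0.5, -0.3, 1.3]
gripper_width: 0.002
```

```bash
python3 look.py w5
```

```text
8.0667 [ 0.54968287 -0.14567428  0.09600199] [ 1.79863644e+02 -5.78593044e-02  6.99353066e+01] 0.0024775357953292928 [ 0.48484429 -0.32667512  1.33592087]
```

View pics/w5.png

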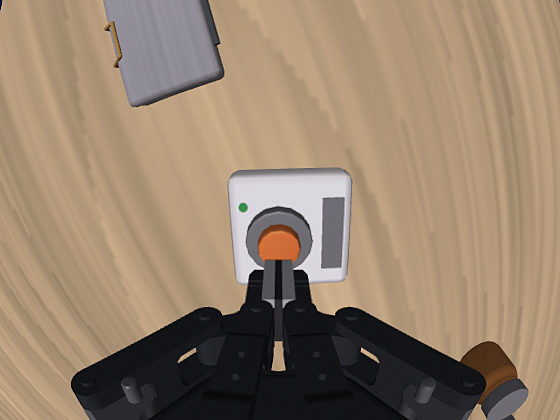

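Call:
send_rows(series=[0,0,10,0,0,0,0,18,0,0,0,0,22,0,0,0,0,25,0,0,0,0,27,0,0,0,0,29,0,0,0,0,31,0,0,0,0,32,0,0,0,0,32,0,0,0,0,32,0,0])

```text
time_s: 8.95
position: [0.5503, -0.1461, 0.0653]
ee_rot: [179.8, -0.1, 69.9]
wrist_force: [-2.4, -0.0, 1.5]
gripper_width: -0.003
```

Call:
send_rows(series=[0,0,1,0,0,0,0,2,0,0,0,0,3,0,0,0,0,4,0,0,0,0,4,0,0,0,0,4,0,0])

```text
time_s: 9.45
position: [0.5504, -0.146, 0.0615]
ee_rot: [179.7, -0.1, 69.9]
wrist_force: [-3.0, 1.1, 2.7]
gripper_width: -0.001
```

Call:
send_rows(series=[0,0,1,0,0,0,0,2,0,0,0,0,2.5,0,0,0,0,2.5,0,0,0,0,2.5,0,0])

```text
time_s: 9.87
position: [0.5505, -0.1461, 0.0609]
ee_rot: [179.7, -0.1, 69.9]
wrist_force: [-5.8, 1.7, 11.9]
gripper_width: 0.0
```

```bash
python3 look.py w6
```

```text
9.8667 [ 0.55053395 -0.14609364  0.06090655] [ 1.79695621e+02 -5.46899204e-02  6.99272604e+01] 0.0003168958912311624 [-5.823022    1.72233547 11.85614525]
```

View pics/w6.png

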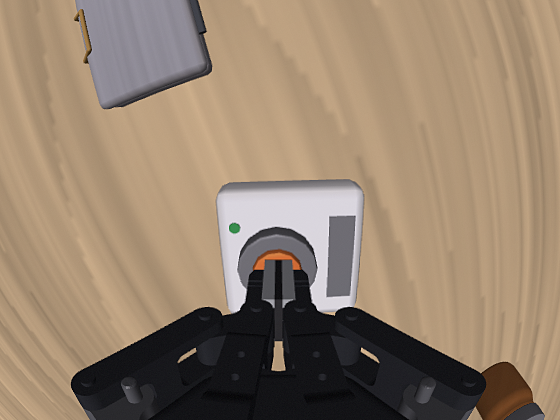

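Call:
send_rows(series=[0,0,-8,0,0,0,0,-25,0,0,-10,0,-55,0,0,-30,0,-90,0,0,-50,0,-120,0,0,-60,0,-140,0,0,-60,0,-150,0,0,-60,0,-150,0,0,-60,0,-150,0,0])

```text
time_s: 10.67
position: [0.5293, -0.2018, 0.2099]
ee_rot: [179.7, -0.1, 69.9]
wrist_force: [0.1, 0.2, -0.7]
gripper_width: 0.002
```

```bash
python3 look.py w7; python3 - <<'E'
from fit import *
p,d=arm.snapshot("top"); info=arm.camera_info("top"); cv2.imwrite("pics/top2.png",p[:,:,::-1])
p2=cv2.resize(p[180:260,195:390],None,fx=4,fy=4,interpolation=2); cv2.imwrite("pics/top2c.png",p2[:,:,::-1])
i=info
q=p[:,:,::-1].copy(); q=cv2.resize(q,None,fx=4,fy=4,interpolation=2)
b=(.4982,.1637)
for R,z,col in [(.052,.012,(255,0,255)),(.04,.058,(0,255,255)),(.033,.102,(0,0,255))]:
    cv2.polylines(q,[np.round((world2pix("top",circ(b,R,z),i)*4+1.5)*16).astype(np.int32)],True,col,1,cv2.LINE_AA,4)
cv2.imwrite("pics/top2o.png",cv2.resize(q[740:1010,800:1100],None,fx=2,fy=2))
E
```

```text
10.6667 [ 0.52934776 -0.2017643   0.20988447] [ 1.79730082e+02 -8.68229453e-02  6.99384966e+01] 0.0017738328072491808 [ 0.14739791  0.21445408 -0.67498256]
```

View pics/top2o.png

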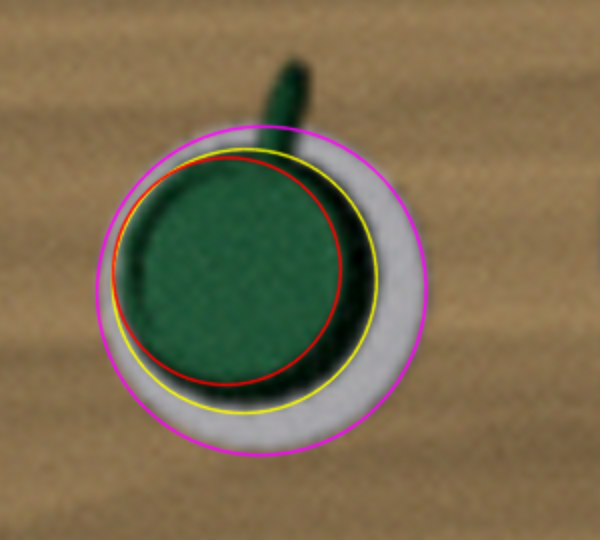

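View pics/w7.png

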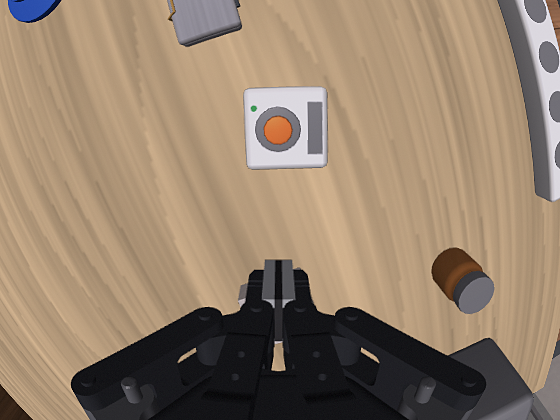

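View pics/top2.png

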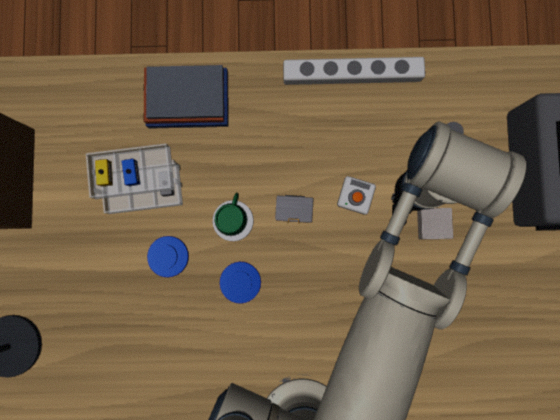

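```bash
python3 -c "
from workcell import arm
print(arm.job_done())"
```

```text
the job is handed in; nothing more can be done
None
```

The green mug now stands in the middle of the warmer plate. The orange button was pressed fully down after that and let go. I handed the job in at about 10.7 s, with the arm clear of everything.

- **Mug:** I pushed it about 16 mm with two slightly spread fingertips, low at its widest part. The contact force was about 2 N, read once part-way through the push. The wrist camera measured it 0.7 mm from the base centre afterwards, so the whole foot is on the plate. The top camera picture, compared by eye, agrees to about 1–2 mm; an automatic fit I tried on that camera earlier failed, so I didn't use it.
- **Button:** I pressed until the force rose sharply to 12 N. The fingertips were then about 42 mm above the table, which matches the full 6 mm travel. The last wrist picture shows the button clear of the fingers.
- **Everything else:** The key tin, organiser, cartridges and blue look-alikes sit where they were in the top picture. The arm partly hid the memo block and clip jar there. I checked this by eye, not by measurement. The controller's small lamp looked green before and after, so it does not confirm that the warmer switched on.

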